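# Take the depth of a drilled hole with a rod depth gauge

### The job

Use the depth gauge on the middle one of the three drilled wooden blocks on the yellow board: set its stop bar flat on the block over the hole, press the rod down until you feel it bottom out, without forcing it, and keep it pressed there for half a second. Then lift the gauge out and put it back across its wooden rest, rod hanging in the gap, without changing the depth it has taken, and let go. Leave the other things on the table where they are.

Things in the scene. Friction and masses are not known exactly. Their poses are not given: they have to be found in the camera images.
- gauge: Rod depth gauge (loose, 160 g in all): an aluminium stop bar 100 x 22 x 14 mm (x, y, z) with a steel rod 8 mm in diameter through its centre along z. Origin: centre of the bar's underside; x is along the bar, z up. It starts lying across the rest with the rod hanging in the gap. The rod carries a black T-grip on top.
- rod (a joint): How far the rod's tip stands out below the underside of the stop bar, in m (0 to 0.060, starts at 0.004 to 0.014; it grows as the rod is pushed down through the bar). The rod slides against a friction of about 5 N in either direction and stays where it is left; the stop bar weighs 90 g, so the gauge can be carried by its T-grip.
- grip (a point): Centre of the gauge's T-grip, a black block 44 x 14 x 24 mm (along the gauge's x, y, z) fixed to the top of the rod: its underside is 95 mm and its centre 107 mm above the rod's tip. Grip it from above across its 14 mm.
- tip (a point): Centre of the flat lower end of the rod.
- board: Yellow board 200 x 320 x 5 mm, fixed to the table. Origin: centre of its underside; the three blocks stand in a row along its y axis, 100 mm apart, the middle one at its centre. (The rules call the bottoms of the three blocks block_a_c0, block_b_c0 and block_c_c0; any of them may stand in the middle.)
- hole (a point): Centre of the mouth of the hole in the middle block, in the plane of its top face, 65 mm above the table. The three pine blocks are 60 x 60 x 60 mm, fixed on the board and alike outside; each has a vertical blind hole, 14 mm in diameter, in the middle of its top face. The holes differ in depth, between 25 and 48 mm; that of the middle one changes from time to time and must be felt. Its flat bottom is hard.
- rest: Plywood gauge rest, fixed: two upright cheeks, each 25 mm thick, 60 mm wide and 70 mm high over the table, with a 50 mm gap between them along its x axis. Origin: centre of its underside. The gauge lies across both cheeks, its bar along the rest's x axis and the rod in the gap.
- rest_top (a point): Middle of the rest, level with the tops of the cheeks (70 mm above the table): where the centre of the stop bar's underside belongs.
- spool: Bystander: small white spool, 34 mm across, 26 mm high, standing on the board. Origin under its centre.
- strip: Bystander: wooden strip 18 x 150 x 6 mm lying on the board, along its y. Origin under its centre.
- glue_gun: Bystander: orange glue gun lying flat, about 150 x 105 x 40 mm. Origin under its barrel.
- tape: Bystander: roll of tape lying flat, 64 mm across, 19 mm high. Origin under its centre.
- dish: Bystander: small clear dish, 68 mm across, 18 mm high. Origin under its centre.
- screwdriver: Bystander: black-handled screwdriver lying on the table. Origin under its middle.
- marker: Bystander: black marker pen lying on the table, 130 mm long, 17 mm thick. Origin under its middle.
Not all that is in view belongs to the job. Of the things that look like the gauge, the middle-sized one is meant.

How it is judged:
On the way, in this order (a step that is already met when the one before it is completed fails the run):
1. stop bar flat on the middle block, centred over its hole within 6 mm, rod at the bottom of the hole (within 1.5 mm) and pressed there with more than 3 N for 0.3 s (((horizontal distance between block_a_c0 and board below 0.02 m and value of joint rod between 0.0265 and 0.0295 m and horizontal distance between gauge and hole below 0.006 m and height (world z) of gauge between 0.0635 and 0.0665 m and angle between gauge's own z axis and vertical below 0.05 rad and contact force between gauge and block_a_c0 above 3 N) or (horizontal distance between block_b_c0 and board below 0.02 m and value of joint rod between 0.0345 and 0.0375 m and horizontal distance between gauge and hole below 0.006 m and height (world z) of gauge between 0.0635 and 0.0665 m and angle between gauge's own z axis and vertical below 0.05 rad and contact force between gauge and block_b_c0 above 3 N) or (horizontal distance between block_c_c0 and board below 0.02 m and value of joint rod between 0.0425 and 0.0455 m and horizontal distance between gauge and hole below 0.006 m and height (world z) of gauge between 0.0635 and 0.0665 m and angle between gauge's own z axis and vertical below 0.05 rad and contact force between gauge and block_c_c0 above 3 N))), for 0.3 s.
2. gauge lifted out with its setting kept: the rod's tip above the blocks, the rod still standing out by the depth of the hole within 1.5 mm (((horizontal distance between block_a_c0 and board below 0.02 m and value of joint rod between 0.0265 and 0.0295 m) or (horizontal distance between block_b_c0 and board below 0.02 m and value of joint rod between 0.0345 and 0.0375 m) or (horizontal distance between block_c_c0 and board below 0.02 m and value of joint rod between 0.0425 and 0.0455 m)) and height (world z) of tip above 0.067 m), for 0.1 s.
At the end, for the whole second after the job is handed in: The gauge lies released and at rest across both cheeks of its rest (bar centre within 18 mm of the rest's middle, bar along the rest within 0.3 rad, level), and the rod still stands out below the stop bar by the depth of the middle block's hole, within 1.5 mm (((horizontal distance between block_a_c0 and board below 0.02 m and value of joint rod between 0.0265 and 0.0295 m) or (horizontal distance between block_b_c0 and board below 0.02 m and value of joint rod between 0.0345 and 0.0375 m) or (horizontal distance between block_c_c0 and board below 0.02 m and value of joint rod between 0.0425 and 0.0455 m)) and horizontal distance between gauge and rest_top below 0.018 m and height (world z) of gauge between 0.067 and 0.073 m and angle between gauge's own z axis and vertical below 0.06 rad and angle between the x axis of gauge and the x axis of rest, either way round below 0.3 rad and linear speed of gauge below 0.01 m/s and angular speed of gauge below 0.1 rad/s and contact force between gauge and rest above 0.5 N and contact force between gauge and the fingers below 0.05 N); the robot touches nothing.
It fails at once if the gauge is forced: it presses on the bottom of a hole with more than 45 N (contact force between gauge and block_a_c0 above 45 N or contact force between gauge and block_b_c0 above 45 N or contact force between gauge and block_c_c0 above 45 N).
It fails at once if a bystander (spool, strip, glue gun, tape, dish, screwdriver, marker) is shifted by more than 30 mm (distance of any of spool, strip, glue_gun, tape, dish, screwdriver, marker from where it was at the start of the episode above 0.03 m).
It also fails if it takes over 51 s, if anything falls off the work surface, if the arm or the gripper's body presses on something with over 40 N, if the wrist force passes 120 N, or if a joint passes its speed limit or range.

### The arm

A 7-joint arm with a two-finger parallel gripper is mounted at the origin on the work surface. World frame = base frame: x ahead of the robot, y to its left, z up, the work surface at z = 0. Lengths are in m, angles in rad, forces in N, time in s.
With the tool pointing down it reaches from about 0.425 to 0.95 m from the base axis. Payload 4.7 kg.
Tool frame: the origin (TCP) lies between the finger pads; the fingertips stand 25 mm ahead of it and the grasp point (between the pads) lies 6 mm ahead of it; z points along the fingers, y is the line along which they close (so a half turn about z gives the same grasp; the last joint's range is limited). The gripper opens to 85 mm and grips with 20 to 120 N. Pads are 22 mm wide; open, the fingers measure 114 mm over their backs; the gripper's body (76 mm by 85 mm) begins 54 mm behind the grasp point. The pads swing forward as they close: fully open they stand 13 mm farther back than shut.
Start: joints at [1.24, 0.469, -0.049, 1.532, 0.024, 1.141, -0.082], TCP at [0.201, -0.644, 0.256] pointing down, gripper open.
Joint ranges: [-2.59, 2.59], [-0.33, 1.99], [-1.39, 1.29], [0.1, 2.45], [-1.04, 4.18], [0.21, 1.99], [-2.66, 2.66]. Speed limits (rad/s): [2.57, 2.57, 3.14, 3.14, 3.14, 3.14, 3.14].

### API

Orientations are given as a 3x3 rotation matrix whose columns are the frame's x, y, z axes.
In Python, from rig import * gives the robot as it stands. Calls block until the motion is done:
- movep(position, orientation): joint-space move of the TCP to a pose.
- move_l(position, attitude=None, feed=0.15, until_force=None): straight line of the TCP; attitude=None keeps the orientation; feed is the mean speed in m/s. With until_force (N) it stops when the force on the tool has changed by that much, and returns True; else False.
- move_joints(angles): joint-space move.
- command_gripper(opening, newtons=None): finger opening in m; newtons is the grip in N (None keeps the last); returns when the fingers have stopped.
- sleep(seconds).
- inverse_kinematics(position, orientation): joint angles nearest the present ones, or None.
- sense(): the state.
- camera(name): name is "scene" or "side" or "wrist"; returns (picture, depth): 384x512x3 uint8, red, green, blue; 384x512 float32, m along the optical axis (not along the pixel's ray), 0 where there is no reading.
- camera_params(name): a dict with "K" (3x3 intrinsics, pixels), "position" and "rotation" of the camera in the world; the wrist camera has in their place "tool_from_camera" (4x4, takes a point from camera to tool coordinates, whose origin is the TCP and whose axes are the flange's). Camera axes: x right, y down, z forward; pixel columns grow to the right and rows downward; lengths in m; the calibration is good to about 2 mm. A picture is of the moment at which its call begins: read the wrist's pose just before it. camera_params takes no time and is no camera call.
A pose or a line that the arm cannot do raises Unreachable and nothing moves.
- finish_job(): hands the job in; it is judged then, once.
The state is a dict: "time_s": time; "joint_pos": joint angles; "qd": joint speeds; "joint_efforts": joint torques, N m; "position": TCP position; "tcp_rot": TCP orientation; "wrist_force": force on the tool from outside, world axes, zero at the start; "ft_torque": the same for the moment, N m; "finger_gap": finger opening in m; "gripper_force": force on a finger pad.
Only numpy, scipy, OpenCV 4.12 (cv2) and the standard library are available. Lean on these libraries where they do the work, as an engineer would, in place of code of your own. Each camera call takes 0.05 s, during which the arm holds its last target. There are 200 camera calls.

## Working session

There is one attempt and no reset: what is moved stays moved. The work goes in short steps, each a Python script; the robot and the scene stay as the last script left them, time stands still between calls to the robot, and variables do not carry over. Pictures are saved under pics/ and viewed, at most 10 in all, crops included, and the job is handed in when it is done.

```bash
mkdir -p pics; ls; python3 - <<'E'
from rig import *
import cv2,numpy as np
for n in ("scene","side"):
    p,d=camera(n); cv2.imwrite(f"pics/{n}0.png",p[:,:,::-1]); np.savez(f"{n}0.npz",p=p,d=d)
    c=camera_params(n); print(n,c["K"],c["position"],c["rotation"])
s=sense(); print(s["time_s"],s["position"],s["tcp_rot"],s["finger_gap"]); print(camera_params("wrist"))
E
```

```text
pics
scene [[352.21013686   0.         255.26674421]
 [  0.         352.21013686 197.136123  ]
 [  0.           0.           1.        ]] [1.22187229 0.16235956 1.04519388] [[-0.12070109  0.78885933 -0.60260451]
 [ 0.9926721   0.09944727 -0.06864652]
 [ 0.00577492 -0.60647439 -0.79508205]]
side [[351.38258585   0.         258.90690685]
 [  0.         351.38258585 180.33976794]
 [  0.           0.           1.        ]] [ 0.33729981 -0.54489616  0.75237258] [[ 0.95532621 -0.19787541  0.21953852]
 [-0.29547125 -0.65693777  0.693635  ]
 [ 0.00696984 -0.72751501 -0.68605636]]
0.1 [ 0.20050296 -0.64403461  0.25537152] [[ 9.54799505e-01  2.97250010e-01 -5.79913784e-04]
 [ 2.97250570e-01 -9.54798031e-01  1.67911332e-03]
 [-5.45840897e-05 -1.77559627e-03 -9.99998422e-01]] 0.08580624667696421
{'K': array([[316.10539543,   0.        , 256.44213567],
       [  0.        , 316.10539543, 187.6345313 ],
       [  0.        ,   0.        ,   1.        ]]), 'tool_from_camera': array([[-1.71370913e-03, -9.53533489e-01, -3.01282173e-01,
         7.63710568e-02],
       [ 9.99998261e-01, -1.85566643e-03,  1.84989150e-04,
        -1.85205001e-04],
       [-7.35472564e-04, -3.01281333e-01,  9.53535011e-01,
        -1.17043225e-01],
       [ 0.00000000e+00,  0.00000000e+00,  0.00000000e+00,
         1.00000000e+00]])}
```

View pics/scene0.png

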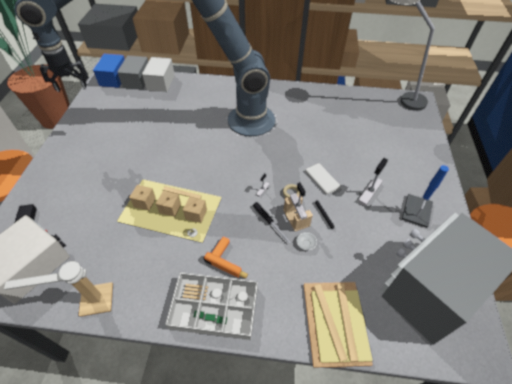

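View pics/side0.png

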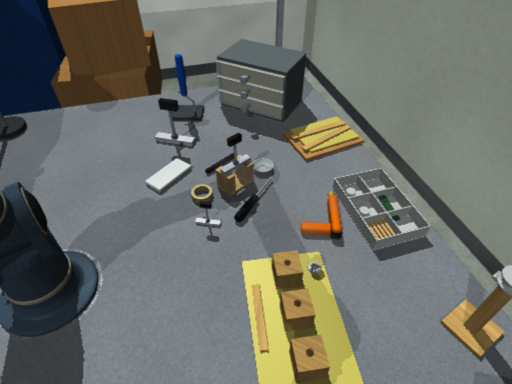

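The middle gauge lies on its rest at scene (298,205) and side (236,165). The middle block is at scene (169,205) and side (298,303), with the other blocks at side (288,263) and (310,355). The tape, dish and marker surround the rest.

```bash
cat > h.py <<'E'
import numpy as np,cv2
def cloud(d,c,R=None,t=None):
    K=c["K"]; v,u=np.indices(d.shape)
    X=np.stack([(u-K[0,2])*d/K[0,0],(v-K[1,2])*d/K[1,1],d],-1)
    R=c["rotation"] if R is None else R; t=c["position"] if t is None else t
    W=X@np.asarray(R).T+t; W[d<=0]=np.nan
    return W
def clusters(W,zlo,zhi,cell=.003,n=15):
    m=(W[...,2]>zlo)&(W[...,2]<zhi); P=W[m]
    ok=(P[:,0]>-.3)&(P[:,0]<1.2)&(abs(P[:,1])<1.2); P=P[ok]
    out=[]; img=np.zeros((500,800),np.uint8)
    ij=((P[:,:2]-[-.3,-1.2])/cell).astype(int); img=np.zeros((500,800),np.uint8); img[ij[:,0],ij[:,1]]=255
    img=cv2.morphologyEx(img,cv2.MORPH_CLOSE,np.ones((3,3)))
    k,l=cv2.connectedComponents(img); lab=l[ij[:,0],ij[:,1]]
    for i in range(1,k):
        Q=P[lab==i]
        if len(Q)>=n: out.append((len(Q),Q.mean(0),cv2.minAreaRect(Q[:,:2].astype(np.float32)*1000)))
    return out
E
python3 - <<'E'
from rig import *
from h import *
np.set_printoptions(precision=4,suppress=True)
for n in ("side","scene"):
    f=np.load(n+"0.npz"); W=cloud(f["d"],camera_params(n))
    pts={"side":[(298,300),(288,263),(310,355),(235,140),(236,165)],"scene":[(169,205),(143,193),(195,208),(300,190)]}[n]
    for u,v in pts: print(n,(u,v),W[v,u])
    hsv=cv2.cvtColor(f["p"],cv2.COLOR_RGB2HSV)
    y=(hsv[...,0]>20)&(hsv[...,0]<35)&(hsv[...,1]>90)&(abs(W[...,2]-.005)<.008)&(W[...,1]<.2)&(W[...,0]<.75)
    print("board",cv2.minAreaRect(W[y][:,:2].astype(np.float32)*1000))
    for lo,hi in ((.058,.074),(.076,.092),(.155,.19)):
        print(lo)
        for c in clusters(W,lo,hi): print("  ",c)
E
```

```text
side (298, 300) [ 0.5282 -0.222   0.0631]
side (288, 263) [ 0.5425 -0.126   0.055 ]
side (310, 355) [ 0.5155 -0.3228  0.0353]
side (235, 140) [0.5086 0.2177 0.1696]
side (236, 165) [0.5074 0.2154 0.0811]
board ((518.7073974609375, -99.07125854492188), (256.20330810546875, 593.2327880859375), 4.471340656280518)
0.058
   (415, array([ 0.0237, -0.0446,  0.068 ]), ((16.52855682373047, -28.2396240234375), (134.0006103515625, 73.60092163085938), 30.97910499572754))
   (26, array([0.3897, 0.0897, 0.0693]), ((389.6232604980469, 89.79415130615234), (3.2286136150360107, 29.218406677246094), 65.27706146240234))
   (15, array([0.4408, 0.6501, 0.0665]), ((440.5250549316406, 650.948486328125), (10.581072807312012, 20.55343246459961), 87.72520446777344))
   (131, array([0.4712, 0.1997, 0.0672]), ((476.009033203125, 210.42770385742188), (39.181034088134766, 63.2075309753418), 28.77176856994629))
   (1077, array([ 0.5077, -0.3291,  0.0644]), ((508.5865478515625, -327.2350158691406), (61.23200988769531, 60.5291748046875), 81.62987518310547))
   (805, array([ 0.5221, -0.2304,  0.0643]), ((522.880554199
[... 7830 characters left out ...]
55, 0.1719]), ((429.4457092285156, 657.6622314453125), (31.328081130981445, 17.750568389892578), 68.52607727050781))
   (87, array([0.5127, 0.227 , 0.1737]), ((507.64422607421875, 226.13467407226562), (46.871402740478516, 14.230001449584961), 23.46006202697754))
   (1149, array([0.7531, 0.5748, 0.1772]), ((710.5469970703125, 583.412353515625), (163.3158721923828, 342.0617370605469), 80.48715209960938))
   (134, array([ 0.8859, -0.3427,  0.1786]), ((885.3676147460938, -344.3785095214844), (29.239551544189453, 52.08992385864258), 66.05931854248047))
   (466, array([ 0.9117, -0.4556,  0.1774]), ((908.5491333007812, -449.784912109375), (23.84549903869629, 150.8004913330078), 15.987093925476074))
```

```bash
cat >> h.py <<'E'
def Rz(deg):
    c,s=np.cos(np.radians(deg)),np.sin(np.radians(deg))
    return np.array([[c,s,0],[s,-c,0],[0,0,-1.]])   # tool x at deg, z down
def shot(name):
    from rig import sense,camera,camera_params
    s=sense(); p,d=camera("wrist"); c=camera_params("wrist"); T=c["tool_from_camera"]
    R=s["tcp_rot"]@T[:3,:3]; t=s["tcp_rot"]@T[:3,3]+s["position"]
    cv2.imwrite(f"pics/{name}.png",p[:,:,::-1]); np.savez(name+".npz",p=p,d=d,R=R,t=t,pos=s["position"],rot=s["tcp_rot"])
    return p,cloud(d,c,R,t)
E
python3 - <<'E'
from rig import *
from h import *
np.set_printoptions(precision=4,suppress=True)
movep([.524,-.227,.21],Rz(-8)); print(sense()["time_s"],sense()["joint_pos"])
p,W=shot("w_hole")
for c in clusters(W,.058,.072,.002,200): print(c)
movep([.509,.223,.31],Rz(23.7)); print(sense()["time_s"],sense()["joint_pos"])
p,W=shot("w_gauge")
for lo,hi in ((.064,.074),(.076,.09),(.17,.19)):
    print(lo)
    for c in clusters(W,lo,hi,.002,60): print(c)
a=np.hstack([cv2.imread("pics/w_hole.png"),cv2.imread("pics/w_gauge.png")])
cv2.imwrite("pics/both.png",cv2.resize(a,(800,300)))
E
```

```text
2.0167 [ 0.5007  0.3558 -0.2076  1.8276  0.0881  0.9669 -1.4567]
(4641, array([ 0.5102, -0.326 ,  0.0642]), ((508.5554504394531, -326.40985107421875), (60.684181213378906, 60.253211975097656), 81.61776733398438))
(4532, array([ 0.5246, -0.2278,  0.0643]), ((522.9749145507812, -227.5587158203125), (60.260032653808594, 60.560428619384766), 81.81492614746094))
(4669, array([ 0.5388, -0.1295,  0.0641]), ((537.5095825195312, -128.68832397460938), (61.01268768310547, 60.63706970214844), 81.80397033691406))
3.75 [-0.0308  0.2801 -0.5609  1.7266  0.1604  1.1817 -1.7958]
0.064
(79, array([0.3944, 0.0977, 0.07  ]), ((394.32244873046875, 97.81901550292969), (8.298317909240723, 30.27736473083496), 48.9687614440918))
(283, array([0.4613, 0.2288, 0.0691]), ((460.6444091796875, 228.64627075195312), (24.880290985107422, 16.843542098999023), 28.835294723510742))
(322, array([0.481 , 0.1919, 0.0691]), ((480.5628662109375, 191.37203979492188), (25.46379852294922, 18.06693458557129), 24.03764533996582))
(589, array([ 0.5262, -0.1131,  0.0649]), ((522.1629638671875, -109.02606201171875), (71.79692840576172, 36.21061706542969), 37.10395812988281))
(458, array([0.5281, 0.2617, 0.0693]), ((527.6920166015625, 261.4317932128906), (25.034666061401367, 23.422643661499023), 28.116649627685547))
(288, array([0.5476, 0.2255, 0.0693]), ((547.673583984375, 225.4602813720703), (25.703929901123047, 14.365994453430176), 27.79018783569336))
0.076
(205, array([0.3926, 0.0955, 0.0807]), ((391.64361572265625, 94.70577239990234), (11.203531265258789, 29.995492935180664), 63.17002487182617))
(1057, array([0.5257, 0.2323, 0.0831]), ((509.2521667480469, 220.7680206298828), (99.36731719970703, 33.86613464355469), 25.591386795043945))
0.17
(882, array([0.5079, 0.2268, 0.1779]), ((506.5564880371094, 226.2678680419922), (43.84008026123047, 14.022871971130371), 25.24292755126953))
```

View pics/both.png

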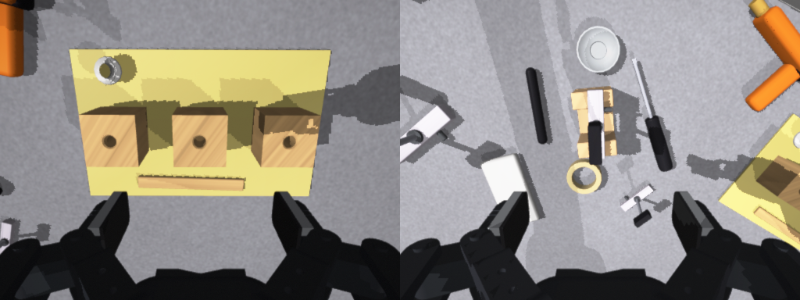

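```bash
python3 - <<'E'
from rig import *
from h import *
np.set_printoptions(precision=4,suppress=True)
movep([.5066,.2263,.23],Rz(25.2))
p,W=shot("w_g2")
for c in clusters(W,.17,.19,.002,60): print(c)
print(move_l([.5066,.2263,.172],feed=.08,until_force=10))
command_gripper(.0,60); s=sense(); print(s["time_s"],s["position"],s["finger_gap"],s["gripper_force"],s["wrist_force"])
print(move_l([.5066,.2263,.29],feed=.08)); s=sense(); print(s["time_s"],s["wrist_force"])
p,W=shot("w_lift")
p,d=camera("scene"); cv2.imwrite("pics/sc.png",cv2.resize(p[150:260,240:360,::-1],None,fx=4,fy=4))
a=np.hstack([cv2.resize(cv2.imread("pics/w_lift.png"),(400,300)),cv2.resize(cv2.imread("pics/sc.png"),(327,300))]); cv2.imwrite("pics/both2.png",a)
E
```

```text
(1708, array([0.5083, 0.2271, 0.1778]), ((506.466796875, 226.4314727783203), (44.58982849121094, 13.822916984558105), 25.39788055419922))
False
5.7917 [0.5067 0.2263 0.1721] 0.013147777362684347 60.59004306793213 [ 0.9677 -0.5907  1.6327]
False
7.4167 [-0.0514  0.0995 -1.2119]
```

View pics/both2.png

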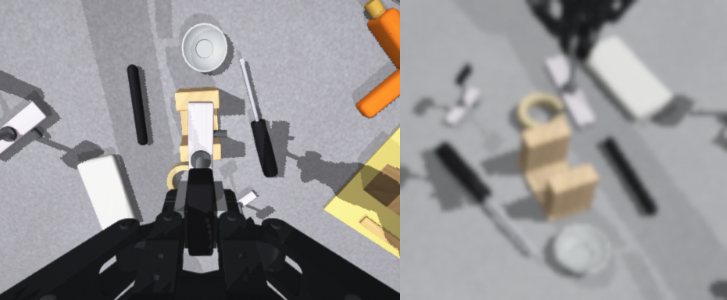

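The gauge is held. In the wrist view the bar hangs level under the grip at (200,130), and the rest below it is empty.

```bash
python3 - <<'E'
from rig import *
from h import *
np.set_printoptions(precision=4,suppress=True)
f=np.load("w_lift.npz"); W=cloud(f["d"],camera_params("wrist"),f["R"],f["t"])
print("rest",[c for c in clusters(W,.064,.074,.002,60)])
print("bar",[c for c in clusters(W,.193,.208,.002,60)])
pl=W[(W[...,2]>.197)&(W[...,2]<.207)]; pl=pl[np.hypot(pl[:,0]-.5066,pl[:,1]-.2263)<.06]
L=(pl-f["pos"])@f["rot"]; print("bar in tool: min/max x,y,z",np.percentile(L,[2,50,98],axis=0))
for n in ("side","scene"):
    p,d=camera(n); Ws=cloud(d,camera_params(n))
    for lo,hi in ((.064,.074),(.196,.208)):
        for c in clusters(Ws,lo,hi,.003,20):
            if np.hypot(c[1][0]-.507,c[1][1]-.226)<.08: print(n,lo,c)
    ok=(np.hypot(Ws[...,0]-.5066,Ws[...,1]-.2263)<.012)&(Ws[...,2]>.15)&(Ws[...,2]<.225)
    Q=Ws[ok]
    for z in np.arange(.165,.23,.005):
        q=Q[abs(Q[:,2]-z)<.0025]
        if len(q): print(n,round(z,3),len(q),q.mean(0))
E
```

```text
rest [(228, array([0.4603, 0.2311, 0.0691]), ((459.4339904785156, 231.1354217529297), (24.758684158325195, 11.554003715515137), 24.252178192138672)), (222, array([0.4826, 0.1889, 0.0692]), ((482.2590637207031, 188.11781311035156), (25.476287841796875, 11.572015762329102), 26.288978576660156)), (217, array([ 0.5196, -0.1051,  0.0648]), ((517.3507690429688, -103.14682006835938), (39.205196380615234, 19.783958435058594), 38.71495056152344)), (984, array([0.5384, 0.2478, 0.0693]), ((536.3444213867188, 245.37252807617188), (25.060461044311523, 60.11141586303711), 28.599294662475586))]
bar [(2803, array([0.528 , 0.2353, 0.2008]), ((525.73046875, 228.78167724609375), (61.960208892822266, 33.961952209472656), 25.18645668029785))]
bar in tool: min/max x,y,z [[-0.0059 -0.0107  0.0841]
 [ 0.0236  0.0002  0.0887]
 [ 0.049   0.0108  0.0911]]
side 0.064 (136, array([0.4703, 0.206 , 0.0687]), ((471.50408935546875, 207.17874145507812), (27.056413650512695, 62.18572235107422), 28.850082397460938))
side 0.064 (125, array([0.5356, 0.2415, 0.0686]), ((537.024658203125, 243.65243530273438), (28.236804962
[... 599 characters left out ...]
0692]), ((473.3852844238281, 210.76187133789062), (28.39794921875, 60.03403854370117), 27.89142608642578))
scene 0.064 (125, array([0.5396, 0.246 , 0.0693]), ((538.36328125, 245.64578247070312), (26.358388900756836, 60.64925765991211), 27.99610137939453))
scene 0.196 (188, array([0.5124, 0.2272, 0.2012]), ((509.9500427246094, 222.285400390625), (100.17549896240234, 33.6081428527832), 24.446346282958984))
scene 0.19 2 [0.5117 0.2177 0.1882]
scene 0.195 2 [0.5104 0.217  0.194 ]
scene 0.2 14 [0.5114 0.224  0.2003]
scene 0.205 18 [0.509  0.2256 0.2052]
scene 0.21 3 [0.5109 0.2283 0.21  ]
scene 0.215 1 [0.5116 0.2258 0.2137]
scene 0.22 3 [0.5109 0.2282 0.2195]
scene 0.225 2 [0.5124 0.2262 0.2242]
```

```bash
python3 - <<'E'
from rig import *
from h import *
np.set_printoptions(precision=4,suppress=True)
f=np.load("w_hole.npz"); c=camera_params("wrist"); K=c["K"]
g=cv2.cvtColor(f["p"],cv2.COLOR_RGB2GRAY); sub=g[165:200,235:278]
m=(sub<85).astype(np.uint8); k,l,st,ce=cv2.connectedComponentsWithStats(m); print(st[1:],ce[1:])
i=1+np.argmax(st[1:,4]); x,y,w,h,a=st[i]; u,v=235+x+(w-1)/2,165+y+(h-1)/2
r=f["R"]@np.linalg.solve(K,[u,v,1]); P=f["t"]+r*(.065-f["t"][2])/r[2]; print("hole",u,v,P)
H=np.array([.523,-.2276]); 
movep([*H,.27],Rz(-8)); move_l([*H,.20],feed=.1)
s=sense(); print(s["time_s"],s["position"],s["wrist_force"])
W=0
for n in ("side","scene"):
    p,d=camera(n); cc=camera_params(n)
    q=cc["K"]@(np.asarray(cc["rotation"]).T@(np.array([*H,.085])-cc["position"])); u,v=(q[:2]/q[2]).astype(int); 
    cv2.imwrite(f"pics/z_{n}.png",cv2.resize(p[v-40:v+40,u-50:u+50,::-1],(400,320),interpolation=cv2.INTER_CUBIC))
cv2.imwrite("pics/z.png",np.hstack([cv2.imread("pics/z_side.png"),cv2.imread("pics/z_scene.png")]))
E
```

```text
[[ 13  11  15  13 140]] [[19.85   16.7857]]
hole 255.0 182.0 [ 0.5226 -0.2271  0.065 ]
10.1333 [ 0.5236 -0.2276  0.2006] [ 0.7983  0.1655 -0.8315]
```

View pics/z.png

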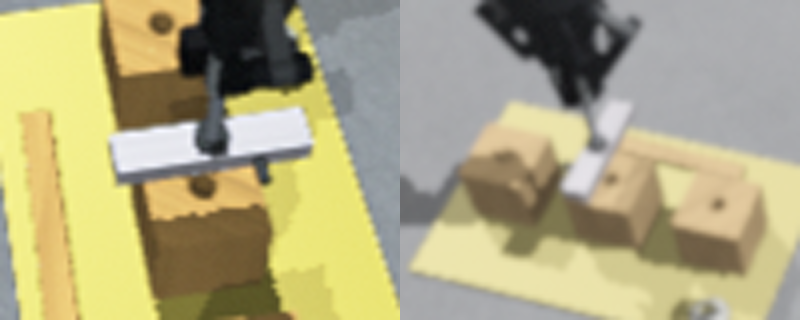

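The bar hangs level over the middle block (side crop: bar (212,145), hole (203,185)), and the independent hole estimates agree within 1 mm. Next I lower with a guard.

```bash
python3 - <<'E'
from rig import *
from h import *
np.set_printoptions(precision=4,suppress=True)
H=[.5228,-.2273]
hit=move_l([*H,.1715],feed=.03,until_force=3); s=sense(); print("guard",hit,s["time_s"],s["position"],s["wrist_force"])
if not hit:
    hit=move_l([*H,.110],feed=.012,until_force=14); s=sense(); print("press",hit,s["time_s"],s["position"],s["wrist_force"])
    sleep(.2); s=sense(); print(s["time_s"],s["position"],s["wrist_force"])
E
```

```text
guard False 11.3333 [ 0.523  -0.2273  0.1717] [ 0.1001 -0.3042 -2.1506]
press True 13.625 [ 0.523  -0.2274  0.1493] [0.0568 0.1066 4.1865]
13.825 [ 0.5229 -0.2274  0.1493] [-0.463  -0.5819  3.3012]
```

```bash
python3 - <<'E'
from rig import *
z=sense()["position"][2]
for i in range(12):
    hit=move_l([.5228,-.2273,z-.0004*(i+1)],feed=.008,until_force=12); sleep(.05); s=sense()
    print(hit,round(s["time_s"],2),s["position"].round(5) if hasattr(s["position"],"round") else s["position"],s["wrist_force"][2])
    if s["wrist_force"][2]>13: break
E
```

```text
False 14.12 [ 0.52312 -0.22737  0.14931] 6.144543839158103
False 14.43 [ 0.52315 -0.22736  0.14926] 7.180510556812445
False 14.72 [ 0.52318 -0.2274   0.14922] 10.395559623364122
False 15.03 [ 0.52318 -0.2274   0.14922] 13.351576966725105
```

```bash
python3 - <<'E'
from rig import *
from h import *
np.set_printoptions(precision=4,suppress=True)
sleep(.7); s=sense(); print(s["position"],s["wrist_force"])
move_l([.523,-.2274,.165],feed=.03); move_l([.523,-.2274,.29],feed=.1); s=sense(); print(s["time_s"],s["wrist_force"])
p,W=shot("w_up")
L=((W.reshape(-1,3)-s["position"])@s["tcp_rot"]); L=L[(L[:,2]>.05)&(L[:,2]<.1)&(abs(L[:,0])<.06)&(abs(L[:,1])<.009)&(L[:,0]>.02)]
print("bar top in tool z",np.median(L[:,2]),np.percentile(L[:,0],98)," r=",.107+.006-.014-np.median(L[:,2]))
movep([.5045,.227,.29],Rz(28)); move_l([.5045,.227,.20],feed=.1)
s=sense(); print(s["time_s"],s["position"],s["wrist_force"])
E
```

```text
[ 0.5232 -0.2274  0.1492] [-2.5113  0.6985 13.0016]
17.85 [ 0.0643 -0.2909 -1.9709]
bar top in tool z 0.07083332000217249 0.04960738722966542  r= 0.028166679997827515
20.6167 [0.5049 0.2274 0.2007] [ 0.7468 -0.0728 -1.5082]
```

```bash
python3 - <<'E'
from rig import *
from h import *
np.set_printoptions(precision=4,suppress=True)
print(move_l([.5045,.227,.160],feed=.05,until_force=3)); sleep(.2)
hit=move_l([.5045,.227,.1543],feed=.006,until_force=1.5); s=sense(); print(hit,s["time_s"],s["position"],s["wrist_force"])
command_gripper(.05); s=sense(); print(s["position"],s["finger_gap"]); sleep(.2)
p=s["position"]; move_l([p[0],p[1],.26],feed=.08); s=sense(); print(s["time_s"],s["wrist_force"])
p,W=shot("w_end")
for lo,hi in ((.076,.092),(.145,.17)):
    for c in clusters(W,lo,hi,.002,80): print(lo,c)
p,d=camera("side"); cv2.imwrite("pics/e.png",np.hstack([cv2.resize(cv2.imread("pics/w_end.png"),(400,300)),cv2.resize(p[110:215,170:310,::-1],(400,300))]))
E
```

```text
False
False 22.8667 [0.5045 0.227  0.1543] [-0.5371  0.2875 -1.68  ]
[0.5046 0.2271 0.1544] 0.050340227225869595
24.9833 [0.0439 0.9666 0.0607]
0.076 (164, array([0.3872, 0.0985, 0.0807]), ((387.1956787109375, 97.41429138183594), (10.370438575744629, 20.493408203125), 66.09595489501953))
0.076 (1306, array([0.5255, 0.2371, 0.0831]), ((506.79937744140625, 222.10430908203125), (100.04090881347656, 33.19990158081055), 27.330535888671875))
0.145 (1174, array([0.5065, 0.2282, 0.1594]), ((504.2710266113281, 227.06198120117188), (44.14972686767578, 14.001869201660156), 28.016639709472656))
```

View pics/e.png

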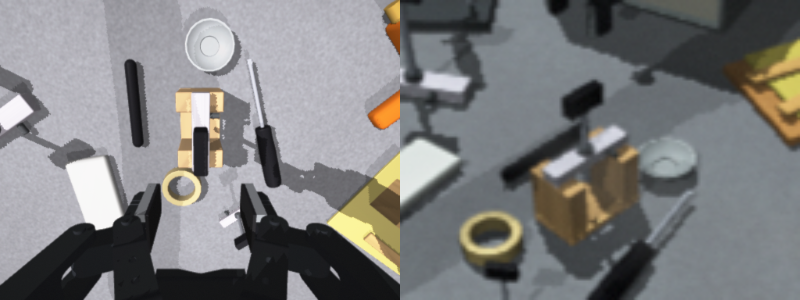

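The gauge lies level across both cheeks, rod in the gap, and the fingers are clear of it (wrist view: bar at (200,110), grip at (200,150)).

```bash
python3 -c "
from rig import *
print(finish_job())"
```

```text
the job is handed in; nothing more can be done
None
```

I pressed the gauge to the bottom of the middle block's hole (about 28 mm by my measurement), put it back across its rest with that setting as far as I could measure, released it and handed the job in after about 25 s; no verdict came back.

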